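Set out the jam tasting row in order

ROBOT

A 6-joint arm with a two-finger parallel gripper is mounted at the origin on the work surface. World frame = base frame: x ahead of the robot, y to its left, z up, the work surface at z = 0. Lengths are in m, angles in rad, forces in N, time in s.
With the tool pointing down it reaches from about 0.4 to 0.825 m from the base axis. Payload 7 kg.
Tool frame: the origin (TCP) lies midway between the tips of the shut fingers; the grasp point (between the pads) lies hold_point_z behind it (hold_point_z is the distance from the TCP to the grasp point, in m); z points along the fingers, y is the line along which they close (so a half turn about z gives the same grasp; the last joint's range is limited). The gripper opens to 88 mm and grips with 3 to 60 N. Pads are 19 mm wide; open, the fingers measure 130 mm over their backs; the gripper's body (78 mm by 193 mm) begins 47 mm behind the grasp point.
Start: joints at [1.552, 0.359, 0.012, 0, -1.224, -0.288], TCP at [0.204, 0.643, 0.227] pointing down, gripper open.
Joint ranges: [-3.07, 3.07], [-1.43, 2.12], [-1.02, 1.25], [-3.03, 1.67], [-3.05, -0], [-3.03, 3.03]. Speed limits (rad/s): [2.39, 2.39, 3.01, 3.14, 3.14, 3.14].

INTERFACE

Orientations are given as [roll, pitch, yaw] about the fixed x, y, z axes, in that order (R = Rz(yaw) Ry(pitch) Rx(roll)).
In Python, from station import * gives the robot as it stands.
- The arm moves only by the tool apply_moves, never from a script. Its argument "steps" is a list of rows, each an object with "translation": the shift along the world's x, y, z scaled (see below), a list of three; "rotation": the turn, a rotation vector about the world's x, y, z scaled (see below), a list of three. A call has exactly 10 rows; each row is the pose to reach, as a shift and turn from the pose commanded when the call began; what a row does not reach only later rows make up. The controller multiplies each number of a shift by 250 mm and each number of a turn by 30 degrees. A row lasts 1/12 s, in which the tool goes at most 41.7 mm and 7.16 degrees, less where a joint would pass 70% of its speed; a pose out of reach is approached as far as the arm can. A call with a number of a shift or a turn outside -1 to 1 is refused whole. A call with a gripper value outside its range is refused whole. "jaw" is the closure, from -1 (fully open) to 1 (shut), so that 0 is half open, set as the call begins (left out, the last holds). The fingers move at their own pace and stop on an object; "newtons" is the grip in N (left out, the last holds). Time passes only in rows, so rows that repeat a pose let the fingers close, or fill a call up. It gives the time, the measured TCP pose, the force, the opening and the grip force at its end, in the units of the state.
- get_state(): the state, without advancing time (a new reading comes with each control period).
- grab_frame(name): name is "scene" or "side" or "wrist"; returns the picture (480x640x3 uint8, blue, green, red); there is no depth.
- camera_model(name): a dict with "fx", "fy", "cx", "cy" (pixels), "xyz" and "rotation" of the camera in the world. Camera axes: x right, y down, z forward; pixel columns grow to the right and rows downward; lengths in m; the calibration is good to about 2 mm. A picture is of the moment at which its call begins: read the wrist's pose just before it. camera_model takes no time and is no camera call; for the wrist camera it gives the pose at the moment of the call.
- job_done(): hands the job in; it is judged then, once.
The state is a dict: "t": time; "q": joint angles; "qd": joint speeds; "joint_efforts": joint torques, N m; "eef_pos": TCP position; "ee_rot": TCP orientation; "force": force on the tool from outside, world axes, zero at the start; "moment": the same for the moment, N m; "width": finger opening in m; "gripper_force": force on a finger pad.
Only numpy, scipy, OpenCV 4.12 (cv2) and the standard library are available. Lean on these libraries where they do the work, as an engineer would, in place of code of your own. Each camera call takes 0.05 s, during which the arm holds its last target. There are 200 camera calls.

TASK

Set out the tasting row: move the four jam jars from the white tray into the four round recesses of the wooden board, keeping their order - the jar that stands next to the tray's black handle goes into the recess next to the brass bell, the next jar beside it, and so on, so that the jar farthest from the handle ends farthest from the bell. They are glass and full: keep them upright and lower each one gently, never dropping it, until it sits fully down in its recess, then let go of it.

Things in the scene. Friction and masses are not known exactly. Their poses are not given: they have to be found in the camera images.
- jar_yellow: Closed jar of yellow jam, lid of the same colour, thin orange sealing ring, two small steel clips: an upright cylinder 54 mm across, 74 mm tall (ring and clips stand out under 2 mm, above 53 mm, and offer no contact), about 0.2 kg. Origin: centre of its underside, z up. Starts upright on the coaster of its colour, within 5 mm of its centre; yaw arbitrary.
- jar_red: Closed jar of red jam, lid of the same colour, thin orange sealing ring, two small steel clips: an upright cylinder 54 mm across, 74 mm tall (ring and clips stand out under 2 mm, above 53 mm, and offer no contact), about 0.2 kg. Origin: centre of its underside, z up. Starts upright on the coaster of its colour, within 5 mm of its centre; yaw arbitrary.
- jar_green: Closed jar of green jam, lid of the same colour, thin orange sealing ring, two small steel clips: an upright cylinder 54 mm across, 74 mm tall (ring and clips stand out under 2 mm, above 53 mm, and offer no contact), about 0.2 kg. Origin: centre of its underside, z up. Starts upright on the coaster of its colour, within 5 mm of its centre; yaw arbitrary.
- jar_purple: Closed jar of dark purple jam, lid of the same colour, thin orange sealing ring, two small steel clips: an upright cylinder 54 mm across, 74 mm tall (ring and clips stand out under 2 mm, above 53 mm, and offer no contact), about 0.2 kg. Origin: centre of its underside, z up. Starts upright on the coaster of its colour, within 5 mm of its centre; yaw arbitrary.
- coaster_yellow: Fixed yellow coaster, 76 x 76 x 4 mm, in the white tray under the yellow jar. Origin: centre of its underside, 5 mm above the table (top at 9 mm). Its y axis runs along the row, towards the tray's end with the black handle; x across the row. The four lie in a straight row 84 mm apart, their order changing at every start. The white tray is fixed, 136 mm wide, 372 mm long.
- coaster_red: Fixed red coaster, 76 x 76 x 4 mm, in the white tray under the red jar. Origin: centre of its underside, 5 mm above the table (top at 9 mm). Its y axis runs along the row, towards the tray's end with the black handle; x across the row. The four lie in a straight row 84 mm apart, their order changing at every start. The tray's walls are 5 mm thick, 22 mm high.
- coaster_green: Fixed green coaster, 76 x 76 x 4 mm, in the white tray under the green jar. Origin: centre of its underside, 5 mm above the table (top at 9 mm). Its y axis runs along the row, towards the tray's end with the black handle; x across the row. The four lie in a straight row 84 mm apart, their order changing at every start. The black handle, at one end of the tray only, is 23 mm high.
- coaster_purple: Fixed dark purple coaster, 76 x 76 x 4 mm, in the white tray under the dark purple jar. Origin: centre of its underside, 5 mm above the table (top at 9 mm). Its y axis runs along the row, towards the tray's end with the black handle; x across the row. The four lie in a straight row 84 mm apart, their order changing at every start. The black handle reaches 30 mm beyond the tray's end wall.
- board: Fixed light wooden board, 104 (x) by 356 (y) by 18 mm high, with four round dark-floored recesses 71 mm across, centred at x = 0 and y = -126, -42, +42, +126 mm, 8 mm deep (floor 10 mm above the table). Origin: centre of its underside, on the table; z up. Tray and board trade places (near / far from the robot) from start to start.
- bell: Fixed call bell: brass dome, black foot 72 mm across, 59 mm high, on the table beyond one end of the board, 236 mm from the board's centre along its +y or -y (changes); beyond the other end stands a fixed glass bowl 80 mm across, its spoons up to 50 mm high. Origin: centre of its underside.
Things that resemble listed ones, but are neither listed nor needed, are in the scene too. Of the things shaped like the jar_green, the green one is meant.

How it is judged:
By the outcome, as a careful person would: the job done as asked, in the order asked, and still so for the second after the job is handed in, with the robot touching nothing.
It also fails if it takes over 104 s, if anything falls off the work surface, if the arm or the gripper's body presses on something with over 40 N, if the wrist force passes 120 N, or if a joint passes its speed limit or range.

## Working session

There is one attempt and no reset: what is moved stays moved. The work goes in short steps, Python scripts to look and compute and a tool call to move; the robot and the scene stay as the last step left them, time stands still between calls to the robot, and variables do not carry over. Pictures are saved under pics/ and viewed, at most 14 in all, crops included, and the job is handed in when it is done.

Besides the shell and the picture viewer there is one more tool, called after "Request:" as name([rows], argument=value, ...), one row to a line, values as JSON. apply_moves: Moves the arm, as the interface text tells. Shifts and turns lie within -1 to 1; 1 stands for 250 mm of shift or 30 degrees of turn. Its arguments: {"type":"object","properties":{"steps":{"type":"array"},"jaw":{"type":"number"},"newtons":{"type":"number"}},"required":["steps"]}

```bash
ls; mkdir -p pics; python3 - <<'E'
from station import *
import cv2
s=get_state(); print({k:s[k] for k in s})
for n in("scene","side"):
    c=camera_model(n); print(n,c)
    cv2.imwrite(f"pics/{n}0.png",grab_frame(n))
try: print(hold_point_z)
except Exception as e: print(e)
E
```

```text
pics
{'t': 0.0, 'q': array([ 1.55210677e+00,  3.59371691e-01,  1.10388239e-02, -3.44624705e-04,
       -1.22409040e+00, -2.88080433e-01]), 'qd': array([-0.00057989, -0.0009737 ,  0.00042972,  0.00066207,  0.001206  ,
        0.00157168]), 'joint_efforts': array([ 6.83572307e-04, -5.82715702e+01,  2.93057334e+01,  6.99730799e+00,
        7.06884879e-03, -1.45002259e-04]), 'eef_pos': array([0.20372971, 0.64299928, 0.22562479]), 'ee_rot': array([ 3.13994071e+00, -1.51659868e-04, -3.06887229e-01]), 'force': array([-0.55498019, -1.14919775, -0.42191349]), 'moment': array([-0.01240425, -0.01955849, -0.00436995]), 'gripper_force': 0.0, 'width': 0.08765939090537188}
scene {'fx': 522.8178625419048, 'fy': 522.8178625419048, 'cx': 318.39190577209587, 'cy': 245.9242150679298, 'xyz': array([ 1.16932832, -0.35819219,  0.6346763 ]), 'rotation': array([-2.26332228,  0.01463874,  1.02535301])}
side {'fx': 615.3345830216688, 'fy': 615.3345830216688, 'cx': 322.1013548421604, 'cy': 242.4082524365343, 'xyz': array([ 0.32715192, -0.67728065,  0.89402878]), 'rotation': array([-2.42905849,  0.01715588, -0.33943797])}
0.0188
```

View pics/scene0.png

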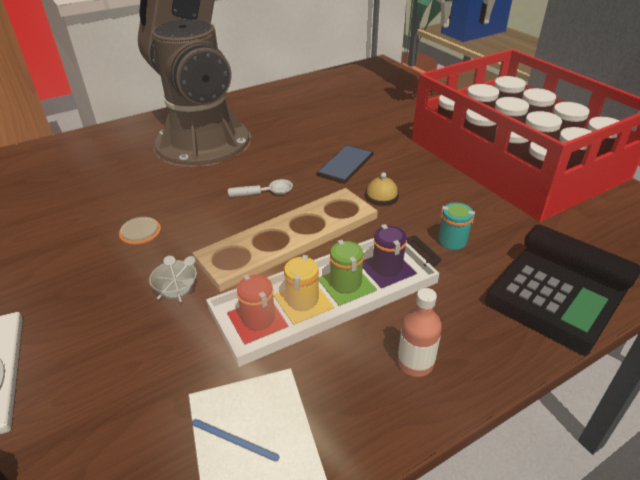

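View pics/side0.png

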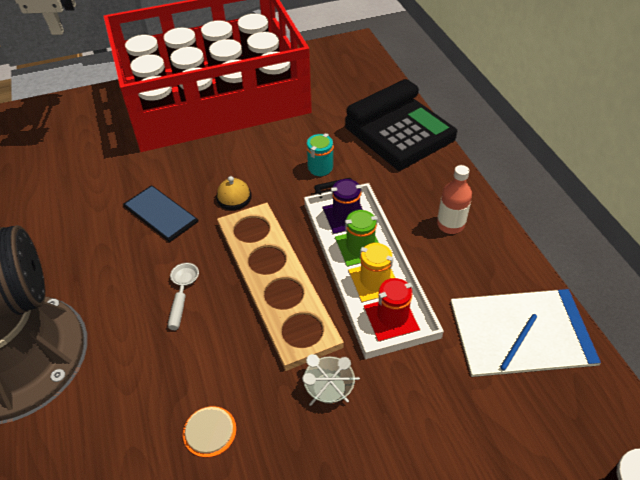

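The scene picture shows the tray row from the handle (422,250) as purple (388,238), green (347,252), yellow (301,270), red (255,290). The board recesses are at (341,209), (307,224), (270,240) and (231,258), and the bell is at (382,190). The bowl at the other end is at (173,278).

Things that could be mistaken for the jars: the teal jar with a green lid at (456,225), and the red bottle at (420,335). Neither stands on a coaster. The green jar I want is at (347,252) in scene and (361,218) in side.

```bash
cat > h.py <<'E'
from station import *
import numpy as np, cv2
from scipy.spatial.transform import Rotation as R
def ray(c,px,z):
    px=np.atleast_2d(px).astype(float)
    d=np.c_[(px[:,0]-c["cx"])/c["fx"],(px[:,1]-c["cy"])/c["fy"],np.ones(len(px))]
    r=np.asarray(c["rotation"]); M=R.from_euler("xyz",r).as_matrix() if r.ndim==1 else r
    d=d@M.T; o=np.asarray(c["xyz"]); return (o+d*((z-o[2])/d[:,2])[:,None])[:,:2]
def proj(c,P):
    r=np.asarray(c["rotation"]); M=R.from_euler("xyz",r).as_matrix() if r.ndim==1 else r
    p=(np.atleast_2d(P)-c["xyz"])@M
    return np.c_[p[:,0]/p[:,2]*c["fx"]+c["cx"],p[:,1]/p[:,2]*c["fy"]+c["cy"]]
E
python3 - <<'E'
from h import *
np.set_printoptions(precision=4,suppress=True)
S,T=camera_model("scene"),camera_model("side")
rec={"scene":[(341,209),(307,224),(270,240),(231,258)],"side":[(252,230),(267,260),(284,292),(302,330)]}
lid={"scene":[(390,235),(347,250),(301,267),(255,286)],"side":[(346,187),(361,218),(377,251),(395,287)]}
for n,c in(("scene",S),("side",T)):
    a=ray(c,rec[n],.015); b=ray(c,lid[n],.083)
    for p in(a,b):
        d=p[0]-p[-1]; print(n,p.tolist() and p.round(4).tolist(),"c",p.mean(0),"len",np.linalg.norm(d)/3,"dir",np.arctan2(d[1],d[0]))
    print("bell",ray(c,(382,198) if n=="scene" else (233,200),.01))
E
```

```text
scene [[0.4502, 0.1212], [0.4566, 0.0376], [0.4623, -0.0465], [0.4707, -0.1302]] c [ 0.46   -0.0045] len 0.08407446121873635 dir 1.6520261265674434
scene [[0.6365, 0.0973], [0.6305, 0.0141], [0.6264, -0.0703], [0.6266, -0.1508]] c [ 0.63   -0.0274] len 0.08276475700290664 dir 1.5311314588886882
bell [[0.4574 0.2192]]
side [[0.4496, 0.1206], [0.4561, 0.0388], [0.4641, -0.0419], [0.4693, -0.128]] c [ 0.4598 -0.0026] len 0.0831099272286105 dir 1.6495563276524525
side [[0.6357, 0.1028], [0.6324, 0.0186], [0.6293, -0.063], [0.6271, -0.1441]] c [ 0.6311 -0.0214] len 0.08234361880086115 dir 1.5360914020135927
bell [[0.4356 0.2178]]
```

```bash
python3 - <<'E'
from h import *
S,T=camera_model("scene"),camera_model("side")
print("crate base",ray(T,[(135,143),(312,108)],0).round(3).tolist(), ray(S,[(547,220),(413,146)],0).round(3).tolist())
# rim height above base corner (side 312,108 -> rim 306,48 ; scene 547,220 -> 560,165)
for c,b,t in((T,(312,108),(306,48)),(S,(413,146),(416,88))):
    p=ray(c,b,0)[0]
    print([ (z,proj(c,[[*p,z]])[0].round(0).tolist()) for z in (.08,.1,.12,.15,.2)],t)
print("bowl,teal,bottle",ray(T,[(330,380),(320,160),(455,215)],.03).round(3).tolist())
W=camera_model("wrist"); print(W)
s=get_state(); print(R.from_euler("xyz",s["ee_rot"]).as_matrix().T@(W["xyz"]-s["eef_pos"]))
E
```

```text
crate base [[0.273, 0.481], [0.688, 0.461]] [[0.685, 0.46], [0.306, 0.427]]
[(0.08, [311.0, 79.0]), (0.1, [311.0, 72.0]), (0.12, [310.0, 64.0]), (0.15, [310.0, 52.0]), (0.2, [309.0, 31.0])] (306, 48)
[(0.08, [416.0, 116.0]), (0.1, [417.0, 108.0]), (0.12, [418.0, 100.0]), (0.15, [420.0, 87.0]), (0.2, [422.0, 65.0])] (416, 88)
bowl,teal,bottle [[0.479, -0.239], [0.634, 0.249], [0.824, 0.009]]
{'fx': 408.96175505365215, 'fy': 408.96175505365215, 'cx': 317.9095290445416, 'cy': 235.83816302029948, 'xyz': array([0.27833412, 0.61989243, 0.3834556 ]), 'rotation': array([ 2.85074556, -0.00286861, -1.87716092])}
[ 0.0781538  -0.00022408 -0.15774232]
```

Request:
apply_moves([
  {"translation": [0.0,0,0.04],"rotation": [0,0,-0.03]},
  {"translation": [0.04,-0.06,0.1],"rotation": [0,0,-0.09]},
  {"translation": [0.09,-0.14,0.14],"rotation": [0,0,-0.17]},
  {"translation": [0.14,-0.23,0.14],"rotation": [0,0,-0.25]},
  {"translation": [0.2,-0.32,0.14],"rotation": [0,0,-0.34]},
  {"translation": [0.26,-0.42,0.14],"rotation": [0,0,-0.43]},
  {"translation": [0.32,-0.52,0.14],"rotation": [0,0,-0.53]},
  {"translation": [0.38,-0.62,0.14],"rotation": [0,0,-0.63]},
  {"translation": [0.44,-0.72,0.14],"rotation": [0,0,-0.73]},
  {"translation": [0.5,-0.82,0.14],"rotation": [0,0,-0.83]},
], jaw=-1, newtons=15)

```text
t: 0.93
eef_pos: [0.3294, 0.4372, 0.2624]
ee_rot: [-3.141, 0.0, -0.745]
force: [0.8, -0.4, 0.7]
width: 0.0878
gripper_force: 0.0
```

Request:
apply_moves([
  {"translation": [0.05,-0.08,0],"rotation": [0,0,-0.08]},
  {"translation": [0.1,-0.16,0],"rotation": [0,0,-0.16]},
  {"translation": [0.15,-0.25,0],"rotation": [0,0,-0.25]},
  {"translation": [0.2,-0.33,0],"rotation": [0,0,-0.33]},
  {"translation": [0.25,-0.41,0],"rotation": [0,0,-0.41]},
  {"translation": [0.3,-0.49,0],"rotation": [0,0,-0.5]},
  {"translation": [0.35,-0.57,0],"rotation": [0,0,-0.58]},
  {"translation": [0.4,-0.66,0],"rotation": [0,0,-0.66]},
  {"translation": [0.45,-0.74,0],"rotation": [0,0,-0.75]},
  {"translation": [0.5,-0.82,0],"rotation": [0,0,-0.83]},
])

```text
t: 1.77
eef_pos: [0.4544, 0.2324, 0.2624]
ee_rot: [-3.141, 0.0, -1.179]
force: [-0.5, 0.6, -0.7]
width: 0.0879
gripper_force: 0.0
```

Request:
apply_moves([
  {"translation": [0.06,-0.1,0],"rotation": [0,0,-0.1]},
  {"translation": [0.13,-0.21,0],"rotation": [0,0,-0.21]},
  {"translation": [0.19,-0.32,0],"rotation": [0,0,-0.32]},
  {"translation": [0.26,-0.43,0],"rotation": [0,0,-0.43]},
  {"translation": [0.33,-0.54,0],"rotation": [0,0,-0.54]},
  {"translation": [0.39,-0.64,0],"rotation": [0,0,-0.64]},
  {"translation": [0.44,-0.73,0],"rotation": [0,0,-0.73]},
  {"translation": [0.48,-0.79,0],"rotation": [0,0,-0.8]},
  {"translation": [0.5,-0.82,0],"rotation": [0,0,-0.83]},
  {"translation": [0.5,-0.82,0],"rotation": [0,0,-0.83]},
])

```text
t: 2.6
eef_pos: [0.5795, 0.027, 0.2617]
ee_rot: [3.141, -0.0, -1.614]
force: [0.1, -0.0, -0.1]
width: 0.0879
gripper_force: 0.0
```

```bash
python3 - <<'E'
from h import *
s=get_state(); print(s["t"],s["q"].round(3),s["eef_pos"],s["ee_rot"])
W=camera_model("wrist"); np.save("w0.npy",W,allow_pickle=True); cv2.imwrite("pics/w0.png",grab_frame("wrist"))
E
```

```text
2.6 [ 0.384  0.183 -0.149  0.    -1.24  -0.427] [0.5795481  0.02701897 0.26167978] [ 3.14136778e+00 -3.73693123e-04 -1.61370041e+00]
```

View pics/w0.png

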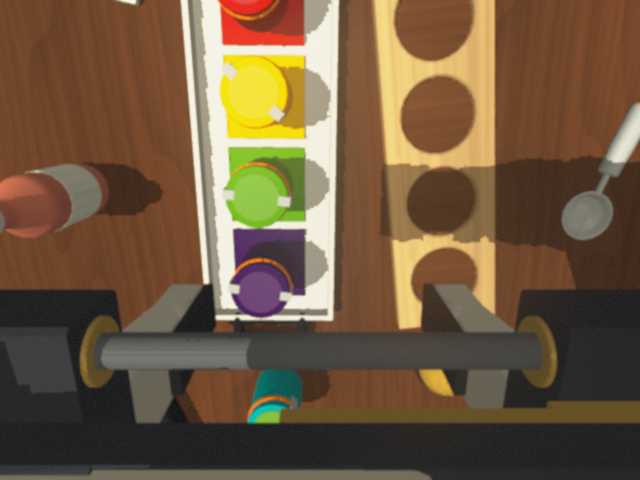

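The wrist view shows the lids: purple (261,288), green (257,194), yellow (254,92). The recess rims are at (438,114), (441,201) and (433,18), with the fourth partly hidden near (444,280). The teal decoy stands outside the tray, beyond the handle.

```bash
python3 - <<'E'
from h import *
np.set_printoptions(precision=4,suppress=True)
W=np.load("w0.npy",allow_pickle=True).item()
im=cv2.imread("pics/w0.png"); hsv=cv2.cvtColor(im,cv2.COLOR_BGR2HSV)
lid=ray(W,[(261,288),(257.5,194.5),(254,92)],.083)
# lid pixel radius expected: 27mm
print("lid",lid,"r mm",1e3*np.linalg.norm(ray(W,[(287,92)],.083)-lid[2]))
rec=ray(W,[(441.5,201),(438,114),(433,18)],.018); print("rec",rec,np.linalg.norm(np.diff(rec,axis=0),axis=1))
cs=ray(W,[(222,57),(305,54),(306,137),(229,138)],.009); print("yellow coaster",cs.mean(0))
cb=ray(W,[(375,0),(400,328),(495,0),(494,320)],.018);print("board edges",cb)
t=ray(W,[(305,45),(305,0)],.009)
# row dir from coasters' right edge x=305 at several rows & tray
e=ray(W,[(305,10),(305,290)],.009);d=e[1]-e[0];print("tray dir",np.arctan2(d[1],d[0]))
e=ray(W,[(495,0),(494,320)],.018);d=e[1]-e[0];print("board dir",np.arctan2(d[1],d[0]))
E
```

```text
lid [[ 0.6336  0.0959]
 [ 0.6295  0.0116]
 [ 0.6254 -0.069 ]] r mm 25.635110581548755
rec [[ 0.4567  0.0379]
 [ 0.4636 -0.0458]
 [ 0.4714 -0.1275]] [0.084  0.0821]
yellow coaster [ 0.6256 -0.0676]
board edges [[ 0.5226 -0.1439]
 [ 0.496   0.1782]
 [ 0.4177 -0.1394]
 [ 0.3936  0.1728]]
tray dir 1.5194413360991608
board dir 1.647865365729979
```

Board centre is about (0.460, -0.004) with direction 1.65, and the three cameras agree to 2 mm. The lids match the coasters too. I'll start with the purple jar.

Request:
apply_moves([
  {"translation": [0.03,0.04,-0.02],"rotation": [0,0,0]},
  {"translation": [0.08,0.1,-0.08],"rotation": [0,0,0]},
  {"translation": [0.13,0.17,-0.16],"rotation": [0,0,0]},
  {"translation": [0.18,0.23,-0.25],"rotation": [0,0,0]},
  {"translation": [0.21,0.265,-0.34],"rotation": [0,0,0]},
  {"translation": [0.216,0.276,-0.42],"rotation": [0,0,0]},
  {"translation": [0.216,0.276,-0.48],"rotation": [0,0,0]},
  {"translation": [0.216,0.276,-0.52],"rotation": [0,0,0]},
  {"translation": [0.216,0.276,-0.52],"rotation": [0,0,0]},
  {"translation": [0.216,0.276,-0.52],"rotation": [0,0,0]},
])

```text
t: 3.48
eef_pos: [0.6327, 0.0982, 0.1317]
ee_rot: [3.141, -0.0, -1.609]
force: [0.8, 0.1, 1.0]
width: 0.088
gripper_force: 0.0
```

```bash
python3 - <<'E'
from h import *
s=get_state(); print(s["eef_pos"],s["ee_rot"])
f=grab_frame("side"); cv2.imwrite("pics/s1.png",cv2.resize(f[130:380,220:470],None,fx=2.2,fy=2.2))
E
```

```text
[0.63273525 0.09817021 0.13172827] [ 3.14134694e+00 -3.83331014e-04 -1.60934250e+00]
```

View pics/s1.png

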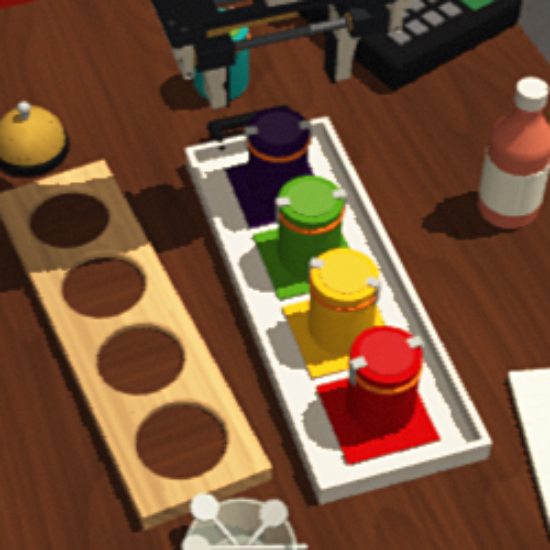

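The crop shows the open gripper centred over the purple jar (278,135) on the dark purple coaster next to the black handle. The teal decoy is behind it at (225,70), so I'm going down on purple.

Request:
apply_moves([
  {"translation": [0,-0.01,-0.03],"rotation": [0,0,0]},
  {"translation": [0,-0.01,-0.09],"rotation": [0,0,0]},
  {"translation": [0,-0.01,-0.16],"rotation": [0,0,0]},
  {"translation": [0,-0.01,-0.23],"rotation": [0,0,0]},
  {"translation": [0,-0.01,-0.3],"rotation": [0,0,0]},
  {"translation": [0,-0.01,-0.35],"rotation": [0,0,0]},
  {"translation": [0,-0.01,-0.38],"rotation": [0,0,0]},
  {"translation": [0,-0.01,-0.4],"rotation": [0,0,0]},
  {"translation": [0,-0.01,-0.4],"rotation": [0,0,0]},
  {"translation": [0,-0.01,-0.4],"rotation": [0,0,0]},
])

```text
t: 4.37
eef_pos: [0.6333, 0.095, 0.0322]
ee_rot: [-3.141, 0.0, -1.61]
force: [0.4, 0.2, -0.3]
width: 0.0877
gripper_force: 0.0
```

Request:
apply_moves([
  {"translation": [0,0,0],"rotation": [0,0,0]},
  {"translation": [0,0,0],"rotation": [0,0,0]},
  {"translation": [0,0,0],"rotation": [0,0,0]},
  {"translation": [0,0,0],"rotation": [0,0,0]},
  {"translation": [0,0,0],"rotation": [0,0,0]},
  {"translation": [0,0,0],"rotation": [0,0,0]},
  {"translation": [0,0,0],"rotation": [0,0,0]},
  {"translation": [0,0,0],"rotation": [0,0,0]},
  {"translation": [0,0,0],"rotation": [0,0,0]},
  {"translation": [0,0,0],"rotation": [0,0,0]},
], jaw=1, newtons=20)

```text
t: 5.2
eef_pos: [0.6332, 0.0951, 0.0319]
ee_rot: [-3.141, 0.0, -1.61]
force: [1.5, 0.6, 3.0]
width: 0.0538
gripper_force: 20.0
```

Request:
apply_moves([
  {"translation": [0,0,0.01],"rotation": [0,0,0]},
  {"translation": [0,0,0.04],"rotation": [0,0,0]},
  {"translation": [0,0,0.09],"rotation": [0,0,0]},
  {"translation": [0,0,0.15],"rotation": [0,0,0]},
  {"translation": [-0.03,0,0.2],"rotation": [0,0,0]},
  {"translation": [-0.08,0.01,0.24],"rotation": [0,0,0]},
  {"translation": [-0.15,0.02,0.26],"rotation": [0,0,0]},
  {"translation": [-0.23,0.03,0.27],"rotation": [0,0,0]},
  {"translation": [-0.31,0.045,0.27],"rotation": [0,0,0]},
  {"translation": [-0.39,0.055,0.27],"rotation": [0,0,0]},
])

```text
t: 6.03
eef_pos: [0.5338, 0.1086, 0.0996]
ee_rot: [-3.141, 0.0, -1.611]
force: [-0.6, 0.1, -1.1]
width: 0.0536
gripper_force: 20.0
```

Request:
apply_moves([
  {"translation": [-0.08,0.01,0],"rotation": [0,0,0]},
  {"translation": [-0.16,0.02,0],"rotation": [0,0,0]},
  {"translation": [-0.23,0.03,0],"rotation": [0,0,0]},
  {"translation": [-0.29,0.04,-0.02],"rotation": [0,0,0]},
  {"translation": [-0.33,0.046,-0.06],"rotation": [0,0,0]},
  {"translation": [-0.343,0.047,-0.1],"rotation": [0,0,0]},
  {"translation": [-0.343,0.047,-0.13],"rotation": [0,0,0]},
  {"translation": [-0.343,0.047,-0.15],"rotation": [0,0,0]},
  {"translation": [-0.343,0.047,-0.16],"rotation": [0,0,0]},
  {"translation": [-0.343,0.047,-0.16],"rotation": [0,0,0]},
])

```text
t: 6.87
eef_pos: [0.4496, 0.1203, 0.0587]
ee_rot: [3.141, -0.001, -1.611]
force: [-0.3, -0.3, -1.2]
width: 0.0536
gripper_force: 20.0
```

```bash
python3 - <<'E'
from h import *
s=get_state(); print(s["eef_pos"],s["ee_rot"],s["force"],s["width"],s["gripper_force"])
a=grab_frame("side")[130:380,180:430]; b=grab_frame("scene")[120:320,200:440]
b=cv2.resize(b,(300,250)); a=cv2.resize(a,(250,250))
cv2.imwrite("pics/s2.png",cv2.resize(np.hstack([a,b]),None,fx=1.45,fy=1.45))
E
```

```text
[0.44964389 0.12026444 0.058676  ] [ 3.14090689e+00 -5.90613857e-04 -1.61085426e+00] [-0.25904057 -0.29101365 -1.1592499 ] 0.05360714333798756 19.999816417694092
```

View pics/s2.png

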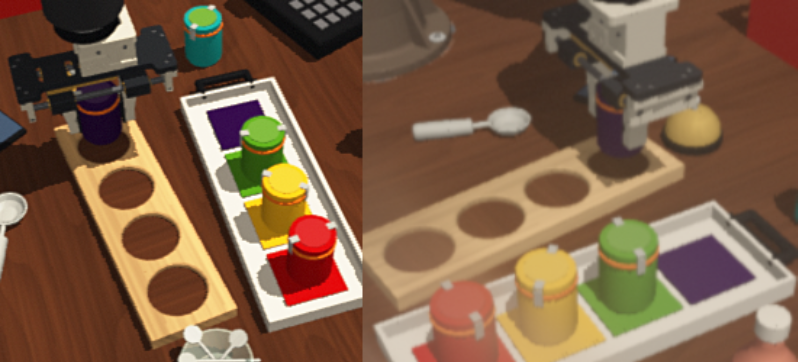

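Purple hangs centred over the recess next to the bell (105,140 in the left crop). I'm lowering it slowly.

Request:
apply_moves([
  {"translation": [0,0,-0.015],"rotation": [0,0,0]},
  {"translation": [0,0,-0.03],"rotation": [0,0,0]},
  {"translation": [0,0,-0.045],"rotation": [0,0,0]},
  {"translation": [0,0,-0.06],"rotation": [0,0,0]},
  {"translation": [0,0,-0.07],"rotation": [0,0,0]},
  {"translation": [0,0,-0.08],"rotation": [0,0,0]},
  {"translation": [0,0,-0.087],"rotation": [0,0,0]},
  {"translation": [0,0,-0.093],"rotation": [0,0,0]},
  {"translation": [0,0,-0.098],"rotation": [0,0,0]},
  {"translation": [0,0,-0.1],"rotation": [0,0,0]},
])

```text
t: 7.8
eef_pos: [0.4496, 0.1204, 0.0339]
ee_rot: [3.141, -0.0, -1.611]
force: [-0.2, -0.2, -1.2]
width: 0.0539
gripper_force: 20.0
```

Request:
apply_moves([
  {"translation": [0,0,-0.001],"rotation": [0,0,0]},
  {"translation": [0,0,-0.002],"rotation": [0,0,0]},
  {"translation": [0,0,-0.003],"rotation": [0,0,0]},
  {"translation": [0,0,-0.004],"rotation": [0,0,0]},
  {"translation": [0,0,-0.005],"rotation": [0,0,0]},
  {"translation": [0,0,-0.006],"rotation": [0,0,0]},
  {"translation": [0,0,-0.006],"rotation": [0,0,0]},
  {"translation": [0,0,-0.006],"rotation": [0,0,0]},
  {"translation": [0,0,-0.006],"rotation": [0,0,0]},
  {"translation": [0,0,-0.006],"rotation": [0,0,0]},
])

```text
t: 8.63
eef_pos: [0.4497, 0.1205, 0.0328]
ee_rot: [-3.141, 0.0, -1.61]
force: [-2.0, -0.7, 5.7]
width: 0.0539
gripper_force: 20.0
```

Request:
apply_moves([
  {"translation": [0,0,0],"rotation": [0,0,0]},
  {"translation": [0,0,0],"rotation": [0,0,0]},
  {"translation": [0,0,0],"rotation": [0,0,0]},
  {"translation": [0,0,0],"rotation": [0,0,0]},
  {"translation": [0,0,0],"rotation": [0,0,0]},
  {"translation": [0,0,0],"rotation": [0,0,0]},
  {"translation": [0,0,0.01],"rotation": [0,0,0]},
  {"translation": [0,0,0.03],"rotation": [0,0,0]},
  {"translation": [0,0,0.06],"rotation": [0,0,0]},
  {"translation": [0,0,0.1],"rotation": [0,0,0]},
], jaw=-1)

```text
t: 9.47
eef_pos: [0.4494, 0.1203, 0.058]
ee_rot: [3.141, -0.001, -1.611]
force: [-0.6, 0.5, 0.8]
width: 0.0878
gripper_force: 0.0
```

Request:
apply_moves([
  {"translation": [0,0,0.06],"rotation": [0,0,0]},
  {"translation": [0,0,0.13],"rotation": [0,0,0]},
  {"translation": [0,0,0.2],"rotation": [0,0,0]},
  {"translation": [0.04,-0.02,0.26],"rotation": [0,0,0]},
  {"translation": [0.11,-0.07,0.3],"rotation": [0,0,0]},
  {"translation": [0.2,-0.12,0.3],"rotation": [0,0,0]},
  {"translation": [0.3,-0.18,0.3],"rotation": [0,0,0]},
  {"translation": [0.41,-0.25,0.3],"rotation": [0,0,0]},
  {"translation": [0.52,-0.32,0.3],"rotation": [0,0,0]},
  {"translation": [0.61,-0.37,0.3],"rotation": [0,0,0]},
])

```text
t: 10.3
eef_pos: [0.6038, 0.0265, 0.1335]
ee_rot: [-3.141, 0.0, -1.611]
force: [0.2, 1.0, -0.2]
width: 0.0876
gripper_force: 0.0
```

Request:
apply_moves([
  {"translation": [0.06,-0.035,0],"rotation": [0,0,0]},
  {"translation": [0.1,-0.06,0],"rotation": [0,0,0]},
  {"translation": [0.11,-0.066,0],"rotation": [0,0,0]},
  {"translation": [0.11,-0.066,0],"rotation": [0,0,0]},
  {"translation": [0.11,-0.066,0],"rotation": [0,0,0]},
  {"translation": [0.11,-0.066,0],"rotation": [0,0,0]},
  {"translation": [0.11,-0.066,0],"rotation": [0,0,0]},
  {"translation": [0.11,-0.066,0],"rotation": [0,0,0]},
  {"translation": [0.11,-0.066,0],"rotation": [0,0,0]},
  {"translation": [0.11,-0.066,0],"rotation": [0,0,0]},
])

```text
t: 11.13
eef_pos: [0.6295, 0.0117, 0.1328]
ee_rot: [-3.141, 0.0, -1.61]
force: [0.3, 0.9, -0.1]
width: 0.0875
gripper_force: 0.0
```

```bash
python3 - <<'E'
from h import *
np.set_printoptions(precision=4,suppress=True)
s=get_state(); print(s["t"],s["eef_pos"],s["ee_rot"])
W=camera_model("wrist"); np.save("w1.npy",W,allow_pickle=True); w=grab_frame("wrist"); cv2.imwrite("pics/w1f.png",w)
a=grab_frame("side")[130:380,180:430]
print("pred px yellow, red lids",proj(W,[[.6254,-.069,.083],[.6235,-.150,.083]]))
cv2.imwrite("pics/w1.png",np.hstack([cv2.resize(w,(480,360)),cv2.resize(a,(320,360))]))
E
```

```text
11.1333 [0.6295 0.0117 0.1328] [-3.1413  0.0001 -1.6101]
pred px yellow, red lids [[320.6762 106.8717]
 [318.1388 -91.8702]]
```

View pics/w1.png

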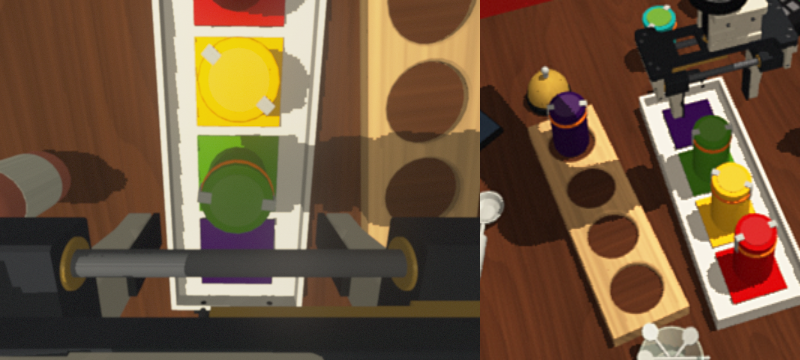

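Purple sits inside the recess next to the bell (570,135 in the right crop). The yellow lid at wrist pixel (317,107) matches the prediction of (321,107), so the positions hold. Now down on green.

Request:
apply_moves([
  {"translation": [0,0,-0.03],"rotation": [0,0,0]},
  {"translation": [0,0,-0.09],"rotation": [0,0,0]},
  {"translation": [0,0,-0.16],"rotation": [0,0,0]},
  {"translation": [0,0,-0.23],"rotation": [0,0,0]},
  {"translation": [0,0,-0.3],"rotation": [0,0,0]},
  {"translation": [0,0,-0.35],"rotation": [0,0,0]},
  {"translation": [0,0,-0.38],"rotation": [0,0,0]},
  {"translation": [0,0,-0.404],"rotation": [0,0,0]},
  {"translation": [0,0,-0.404],"rotation": [0,0,0]},
  {"translation": [0,0,-0.404],"rotation": [0,0,0]},
])

```text
t: 12.07
eef_pos: [0.6298, 0.0114, 0.0317]
ee_rot: [-3.142, -0.0, -1.61]
force: [0.7, 0.7, 0.3]
width: 0.0875
gripper_force: 0.0
```

Request:
apply_moves([
  {"translation": [0,0,0],"rotation": [0,0,0]},
  {"translation": [0,0,0],"rotation": [0,0,0]},
  {"translation": [0,0,0],"rotation": [0,0,0]},
  {"translation": [0,0,0],"rotation": [0,0,0]},
  {"translation": [0,0,0],"rotation": [0,0,0]},
  {"translation": [0,0,0],"rotation": [0,0,0]},
  {"translation": [0,0,0],"rotation": [0,0,0]},
  {"translation": [0,0,0],"rotation": [0,0,0]},
  {"translation": [0,0,0],"rotation": [0,0,0]},
  {"translation": [0,0,0],"rotation": [0,0,0]},
], jaw=1, newtons=20)

```text
t: 12.9
eef_pos: [0.6299, 0.0115, 0.0319]
ee_rot: [-3.141, 0.0, -1.61]
force: [0.9, 1.0, 4.0]
width: 0.0533
gripper_force: 20.0
```

Request:
apply_moves([
  {"translation": [0,0,0.01],"rotation": [0,0,0]},
  {"translation": [0,0,0.04],"rotation": [0,0,0]},
  {"translation": [0,0,0.09],"rotation": [0,0,0]},
  {"translation": [0,0,0.15],"rotation": [0,0,0]},
  {"translation": [-0.03,0,0.2],"rotation": [0,0,0]},
  {"translation": [-0.08,0.01,0.24],"rotation": [0,0,0]},
  {"translation": [-0.15,0.02,0.26],"rotation": [0,0,0]},
  {"translation": [-0.23,0.03,0.27],"rotation": [0,0,0]},
  {"translation": [-0.31,0.045,0.27],"rotation": [0,0,0]},
  {"translation": [-0.39,0.055,0.27],"rotation": [0,0,0]},
])

```text
t: 13.73
eef_pos: [0.5306, 0.0252, 0.0996]
ee_rot: [-3.141, 0.0, -1.611]
force: [-0.3, 0.3, -1.5]
width: 0.054
gripper_force: 20.0
```

Request:
apply_moves([
  {"translation": [-0.08,0.01,0],"rotation": [0,0,0]},
  {"translation": [-0.16,0.02,0],"rotation": [0,0,0]},
  {"translation": [-0.22,0.03,0],"rotation": [0,0,0]},
  {"translation": [-0.27,0.04,-0.02],"rotation": [0,0,0]},
  {"translation": [-0.295,0.048,-0.06],"rotation": [0,0,0]},
  {"translation": [-0.302,0.05,-0.1],"rotation": [0,0,0]},
  {"translation": [-0.302,0.05,-0.13],"rotation": [0,0,0]},
  {"translation": [-0.302,0.05,-0.15],"rotation": [0,0,0]},
  {"translation": [-0.302,0.05,-0.16],"rotation": [0,0,0]},
  {"translation": [-0.302,0.05,-0.16],"rotation": [0,0,0]},
])

```text
t: 14.57
eef_pos: [0.4565, 0.0375, 0.0587]
ee_rot: [3.141, -0.0, -1.611]
force: [0.7, -0.1, -1.7]
width: 0.0537
gripper_force: 20.0
```

Request:
apply_moves([
  {"translation": [0,0,-0.015],"rotation": [0,0,0]},
  {"translation": [0,0,-0.03],"rotation": [0,0,0]},
  {"translation": [0,0,-0.045],"rotation": [0,0,0]},
  {"translation": [0,0,-0.06],"rotation": [0,0,0]},
  {"translation": [0,0,-0.07],"rotation": [0,0,0]},
  {"translation": [0,0,-0.08],"rotation": [0,0,0]},
  {"translation": [0,0,-0.087],"rotation": [0,0,0]},
  {"translation": [0,0,-0.093],"rotation": [0,0,0]},
  {"translation": [0,0,-0.098],"rotation": [0,0,0]},
  {"translation": [0,0,-0.1],"rotation": [0,0,0]},
])

```text
t: 15.4
eef_pos: [0.4566, 0.0377, 0.0339]
ee_rot: [3.141, -0.0, -1.611]
force: [-0.2, 0.2, -2.3]
width: 0.0532
gripper_force: 20.0
```

Request:
apply_moves([
  {"translation": [0,0,-0.001],"rotation": [0,0,0]},
  {"translation": [0,0,-0.002],"rotation": [0,0,0]},
  {"translation": [0,0,-0.003],"rotation": [0,0,0]},
  {"translation": [0,0,-0.004],"rotation": [0,0,0]},
  {"translation": [0,0,-0.005],"rotation": [0,0,0]},
  {"translation": [0,0,-0.006],"rotation": [0,0,0]},
  {"translation": [0,0,-0.006],"rotation": [0,0,0]},
  {"translation": [0,0,-0.006],"rotation": [0,0,0]},
  {"translation": [0,0,-0.006],"rotation": [0,0,0]},
  {"translation": [0,0,-0.006],"rotation": [0,0,0]},
])

```text
t: 16.23
eef_pos: [0.4567, 0.0377, 0.0328]
ee_rot: [-3.141, 0.0, -1.61]
force: [-2.6, 0.3, 6.1]
width: 0.0538
gripper_force: 20.0
```

Request:
apply_moves([
  {"translation": [0,0,0],"rotation": [0,0,0]},
  {"translation": [0,0,0],"rotation": [0,0,0]},
  {"translation": [0,0,0],"rotation": [0,0,0]},
  {"translation": [0,0,0],"rotation": [0,0,0]},
  {"translation": [0,0,0],"rotation": [0,0,0]},
  {"translation": [0,0,0],"rotation": [0,0,0]},
  {"translation": [0,0,0.01],"rotation": [0,0,0]},
  {"translation": [0,0,0.03],"rotation": [0,0,0]},
  {"translation": [0,0,0.06],"rotation": [0,0,0]},
  {"translation": [0,0,0.1],"rotation": [0,0,0]},
], jaw=-1)

```text
t: 17.07
eef_pos: [0.4564, 0.0376, 0.058]
ee_rot: [3.141, -0.0, -1.611]
force: [0.8, -0.2, 0.2]
width: 0.0874
gripper_force: 0.0
```

Request:
apply_moves([
  {"translation": [0,0,0.06],"rotation": [0,0,0]},
  {"translation": [0,0,0.13],"rotation": [0,0,0]},
  {"translation": [0,0,0.2],"rotation": [0,0,0]},
  {"translation": [0.04,-0.02,0.26],"rotation": [0,0,0]},
  {"translation": [0.11,-0.07,0.3],"rotation": [0,0,0]},
  {"translation": [0.2,-0.12,0.3],"rotation": [0,0,0]},
  {"translation": [0.3,-0.18,0.3],"rotation": [0,0,0]},
  {"translation": [0.41,-0.25,0.3],"rotation": [0,0,0]},
  {"translation": [0.51,-0.32,0.3],"rotation": [0,0,0]},
  {"translation": [0.59,-0.37,0.3],"rotation": [0,0,0]},
])

```text
t: 17.9
eef_pos: [0.6059, -0.0562, 0.1334]
ee_rot: [-3.141, -0.0, -1.611]
force: [-0.4, 1.2, 0.7]
width: 0.0876
gripper_force: 0.0
```

Request:
apply_moves([
  {"translation": [0.05,-0.03,0],"rotation": [0,0,0]},
  {"translation": [0.08,-0.05,0],"rotation": [0,0,0]},
  {"translation": [0.087,-0.055,0],"rotation": [0,0,0]},
  {"translation": [0.087,-0.055,0],"rotation": [0,0,0]},
  {"translation": [0.087,-0.055,0],"rotation": [0,0,0]},
  {"translation": [0.087,-0.055,0],"rotation": [0,0,0]},
  {"translation": [0.087,-0.055,0],"rotation": [0,0,0]},
  {"translation": [0.087,-0.055,0],"rotation": [0,0,0]},
  {"translation": [0.087,-0.055,0],"rotation": [0,0,0]},
  {"translation": [0.087,-0.055,0],"rotation": [0,0,0]},
])

```text
t: 18.73
eef_pos: [0.6258, -0.0683, 0.1328]
ee_rot: [-3.141, 0.0, -1.61]
force: [0.5, 0.3, 0.1]
width: 0.0875
gripper_force: 0.0
```

```bash
python3 - <<'E'
from h import *
np.set_printoptions(precision=4,suppress=True)
s=get_state(); print(s["t"],s["eef_pos"],s["ee_rot"])
W=camera_model("wrist"); np.save("w2.npy",W,allow_pickle=True); w=grab_frame("wrist"); cv2.imwrite("pics/w2f.png",w)
a=grab_frame("side")[130:380,180:430]
print("pred px red lid, recesses",proj(W,[[.6235,-.150,.083],[.4633,-.0459,.018],[.47,-.1296,.018]]))
cv2.imwrite("pics/w2.png",np.hstack([cv2.resize(w,(480,360)),cv2.resize(a,(320,360))]))
E
```

```text
18.7333 [ 0.6258 -0.0683  0.1328] [-3.1414  0.0001 -1.6102]
pred px red lid, recesses [[316.8466 104.9677]
 [550.2693 252.7442]
 [555.8143 130.5391]]
```

View pics/w2.png

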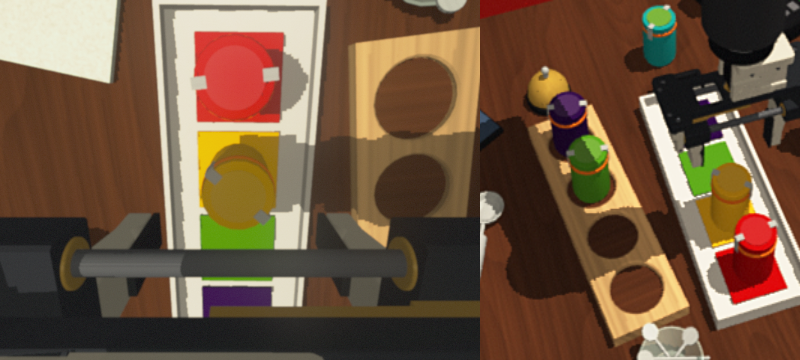

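Purple and green are seated. The red lid at wrist (313,103) puts red at about (0.625, -0.151). The recess rims at (547,251) and (553,129) are within 3 px of prediction. Now yellow.

Request:
apply_moves([
  {"translation": [0,0,-0.03],"rotation": [0,0,0]},
  {"translation": [0,0,-0.09],"rotation": [0,0,0]},
  {"translation": [0,0,-0.16],"rotation": [0,0,0]},
  {"translation": [0,0,-0.23],"rotation": [0,0,0]},
  {"translation": [0,0,-0.3],"rotation": [0,0,0]},
  {"translation": [0,0,-0.35],"rotation": [0,0,0]},
  {"translation": [0,0,-0.38],"rotation": [0,0,0]},
  {"translation": [0,0,-0.404],"rotation": [0,0,0]},
  {"translation": [0,0,-0.404],"rotation": [0,0,0]},
  {"translation": [0,0,-0.404],"rotation": [0,0,0]},
])

```text
t: 19.67
eef_pos: [0.6261, -0.0686, 0.0317]
ee_rot: [-3.142, -0.0, -1.61]
force: [0.6, -0.6, 0.4]
width: 0.0877
gripper_force: 0.0
```

Request:
apply_moves([
  {"translation": [0,0,0],"rotation": [0,0,0]},
  {"translation": [0,0,0],"rotation": [0,0,0]},
  {"translation": [0,0,0],"rotation": [0,0,0]},
  {"translation": [0,0,0],"rotation": [0,0,0]},
  {"translation": [0,0,0],"rotation": [0,0,0]},
  {"translation": [0,0,0],"rotation": [0,0,0]},
  {"translation": [0,0,0],"rotation": [0,0,0]},
  {"translation": [0,0,0],"rotation": [0,0,0]},
  {"translation": [0,0,0],"rotation": [0,0,0]},
  {"translation": [0,0,0],"rotation": [0,0,0]},
], jaw=1, newtons=20)

```text
t: 20.5
eef_pos: [0.626, -0.0685, 0.0318]
ee_rot: [-3.141, -0.0, -1.61]
force: [-0.9, 0.5, 3.1]
width: 0.0535
gripper_force: 20.0
```

Request:
apply_moves([
  {"translation": [0,0,0.01],"rotation": [0,0,0]},
  {"translation": [0,0,0.04],"rotation": [0,0,0]},
  {"translation": [0,0,0.09],"rotation": [0,0,0]},
  {"translation": [0,0,0.15],"rotation": [0,0,0]},
  {"translation": [-0.03,0,0.2],"rotation": [0,0,0]},
  {"translation": [-0.08,0.01,0.24],"rotation": [0,0,0]},
  {"translation": [-0.15,0.02,0.26],"rotation": [0,0,0]},
  {"translation": [-0.23,0.03,0.27],"rotation": [0,0,0]},
  {"translation": [-0.31,0.045,0.27],"rotation": [0,0,0]},
  {"translation": [-0.39,0.055,0.27],"rotation": [0,0,0]},
])

```text
t: 21.33
eef_pos: [0.5269, -0.0547, 0.0996]
ee_rot: [-3.141, 0.0, -1.611]
force: [0.0, -0.6, -1.9]
width: 0.0537
gripper_force: 20.0
```

Request:
apply_moves([
  {"translation": [-0.07,0.01,0],"rotation": [0,0,0]},
  {"translation": [-0.14,0.02,0],"rotation": [0,0,0]},
  {"translation": [-0.2,0.027,0],"rotation": [0,0,0]},
  {"translation": [-0.24,0.033,-0.02],"rotation": [0,0,0]},
  {"translation": [-0.255,0.036,-0.06],"rotation": [0,0,0]},
  {"translation": [-0.26,0.036,-0.1],"rotation": [0,0,0]},
  {"translation": [-0.26,0.036,-0.13],"rotation": [0,0,0]},
  {"translation": [-0.26,0.036,-0.15],"rotation": [0,0,0]},
  {"translation": [-0.26,0.036,-0.16],"rotation": [0,0,0]},
  {"translation": [-0.26,0.036,-0.16],"rotation": [0,0,0]},
])

```text
t: 22.17
eef_pos: [0.4632, -0.0459, 0.0587]
ee_rot: [3.141, -0.0, -1.611]
force: [-0.5, -0.8, -1.3]
width: 0.0538
gripper_force: 20.0
```

Request:
apply_moves([
  {"translation": [0,0,-0.015],"rotation": [0,0,0]},
  {"translation": [0,0,-0.03],"rotation": [0,0,0]},
  {"translation": [0,0,-0.045],"rotation": [0,0,0]},
  {"translation": [0,0,-0.06],"rotation": [0,0,0]},
  {"translation": [0,0,-0.07],"rotation": [0,0,0]},
  {"translation": [0,0,-0.08],"rotation": [0,0,0]},
  {"translation": [0,0,-0.087],"rotation": [0,0,0]},
  {"translation": [0,0,-0.093],"rotation": [0,0,0]},
  {"translation": [0,0,-0.098],"rotation": [0,0,0]},
  {"translation": [0,0,-0.1],"rotation": [0,0,0]},
])

```text
t: 23.0
eef_pos: [0.4633, -0.0458, 0.0339]
ee_rot: [3.141, -0.0, -1.611]
force: [0.2, -0.5, -1.3]
width: 0.0535
gripper_force: 20.0
```

Request:
apply_moves([
  {"translation": [0,0,-0.001],"rotation": [0,0,0]},
  {"translation": [0,0,-0.002],"rotation": [0,0,0]},
  {"translation": [0,0,-0.003],"rotation": [0,0,0]},
  {"translation": [0,0,-0.004],"rotation": [0,0,0]},
  {"translation": [0,0,-0.005],"rotation": [0,0,0]},
  {"translation": [0,0,-0.006],"rotation": [0,0,0]},
  {"translation": [0,0,-0.006],"rotation": [0,0,0]},
  {"translation": [0,0,-0.006],"rotation": [0,0,0]},
  {"translation": [0,0,-0.006],"rotation": [0,0,0]},
  {"translation": [0,0,-0.006],"rotation": [0,0,0]},
])

```text
t: 23.83
eef_pos: [0.4634, -0.0458, 0.0327]
ee_rot: [-3.141, -0.0, -1.61]
force: [-1.7, 0.3, 3.8]
width: 0.054
gripper_force: 20.0
```

Request:
apply_moves([
  {"translation": [0,0,0],"rotation": [0,0,0]},
  {"translation": [0,0,0],"rotation": [0,0,0]},
  {"translation": [0,0,0],"rotation": [0,0,0]},
  {"translation": [0,0,0],"rotation": [0,0,0]},
  {"translation": [0,0,0],"rotation": [0,0,0]},
  {"translation": [0,0,0],"rotation": [0,0,0]},
  {"translation": [0,0,0.01],"rotation": [0,0,0]},
  {"translation": [0,0,0.03],"rotation": [0,0,0]},
  {"translation": [0,0,0.06],"rotation": [0,0,0]},
  {"translation": [0,0,0.1],"rotation": [0,0,0]},
], jaw=-1)

```text
t: 24.67
eef_pos: [0.4631, -0.0459, 0.058]
ee_rot: [3.141, -0.0, -1.611]
force: [0.1, 0.1, 0.1]
width: 0.0876
gripper_force: 0.0
```

Request:
apply_moves([
  {"translation": [0,0,0.06],"rotation": [0,0,0]},
  {"translation": [0,0,0.13],"rotation": [0,0,0]},
  {"translation": [0,0,0.2],"rotation": [0,0,0]},
  {"translation": [0.04,-0.02,0.26],"rotation": [0,0,0]},
  {"translation": [0.11,-0.07,0.3],"rotation": [0,0,0]},
  {"translation": [0.2,-0.12,0.3],"rotation": [0,0,0]},
  {"translation": [0.3,-0.18,0.3],"rotation": [0,0,0]},
  {"translation": [0.4,-0.25,0.3],"rotation": [0,0,0]},
  {"translation": [0.5,-0.32,0.3],"rotation": [0,0,0]},
  {"translation": [0.57,-0.37,0.3],"rotation": [0,0,0]},
])

```text
t: 25.5
eef_pos: [0.6078, -0.1397, 0.1334]
ee_rot: [-3.141, -0.0, -1.611]
force: [-0.6, 0.1, -0.1]
width: 0.0877
gripper_force: 0.0
```

Request:
apply_moves([
  {"translation": [0.05,-0.03,0],"rotation": [0,0,0]},
  {"translation": [0.076,-0.05,0],"rotation": [0,0,0]},
  {"translation": [0.076,-0.051,-0.03],"rotation": [0,0,0]},
  {"translation": [0.076,-0.051,-0.1],"rotation": [0,0,0]},
  {"translation": [0.076,-0.051,-0.18],"rotation": [0,0,0]},
  {"translation": [0.076,-0.051,-0.26],"rotation": [0,0,0]},
  {"translation": [0.076,-0.051,-0.33],"rotation": [0,0,0]},
  {"translation": [0.076,-0.051,-0.38],"rotation": [0,0,0]},
  {"translation": [0.076,-0.051,-0.404],"rotation": [0,0,0]},
  {"translation": [0.076,-0.051,-0.404],"rotation": [0,0,0]},
])

```text
t: 26.33
eef_pos: [0.6236, -0.1507, 0.0304]
ee_rot: [3.139, -0.0, -1.61]
force: [-0.1, -0.4, -0.1]
width: 0.0874
gripper_force: 0.0
```

Request:
apply_moves([
  {"translation": [0,0,0],"rotation": [0,0,0]},
  {"translation": [0,0,0],"rotation": [0,0,0]},
  {"translation": [0,0,0],"rotation": [0,0,0]},
  {"translation": [0,0,0],"rotation": [0,0,0]},
  {"translation": [0,0,0],"rotation": [0,0,0]},
  {"translation": [0,0,0],"rotation": [0,0,0]},
  {"translation": [0,0,0],"rotation": [0,0,0]},
  {"translation": [0,0,0],"rotation": [0,0,0]},
  {"translation": [0,0,0],"rotation": [0,0,0]},
  {"translation": [0,0,0],"rotation": [0,0,0]},
], jaw=1, newtons=20)

```text
t: 27.17
eef_pos: [0.6251, -0.1511, 0.032]
ee_rot: [-3.141, -0.0, -1.61]
force: [-1.5, 0.7, 6.4]
width: 0.054
gripper_force: 20.0
```

Request:
apply_moves([
  {"translation": [0,0,0.01],"rotation": [0,0,0]},
  {"translation": [0,0,0.04],"rotation": [0,0,0]},
  {"translation": [0,0,0.09],"rotation": [0,0,0]},
  {"translation": [0,0,0.15],"rotation": [0,0,0]},
  {"translation": [-0.03,0,0.2],"rotation": [0,0,0]},
  {"translation": [-0.08,0.01,0.24],"rotation": [0,0,0]},
  {"translation": [-0.15,0.02,0.26],"rotation": [0,0,0]},
  {"translation": [-0.23,0.03,0.27],"rotation": [0,0,0]},
  {"translation": [-0.31,0.045,0.27],"rotation": [0,0,0]},
  {"translation": [-0.38,0.055,0.27],"rotation": [0,0,0]},
])

```text
t: 28.0
eef_pos: [0.5278, -0.1371, 0.0994]
ee_rot: [3.141, 0.0, -1.611]
force: [-0.5, 0.5, -2.4]
width: 0.0535
gripper_force: 20.0
```

Request:
apply_moves([
  {"translation": [-0.07,0.01,0],"rotation": [0,0,0]},
  {"translation": [-0.13,0.018,0],"rotation": [0,0,0]},
  {"translation": [-0.18,0.025,0],"rotation": [0,0,0]},
  {"translation": [-0.22,0.03,-0.02],"rotation": [0,0,0]},
  {"translation": [-0.236,0.032,-0.06],"rotation": [0,0,0]},
  {"translation": [-0.24,0.032,-0.1],"rotation": [0,0,0]},
  {"translation": [-0.24,0.032,-0.13],"rotation": [0,0,0]},
  {"translation": [-0.24,0.032,-0.15],"rotation": [0,0,0]},
  {"translation": [-0.24,0.032,-0.16],"rotation": [0,0,0]},
  {"translation": [-0.24,0.032,-0.16],"rotation": [0,0,0]},
])

```text
t: 28.83
eef_pos: [0.4696, -0.1294, 0.0586]
ee_rot: [3.141, -0.0, -1.611]
force: [-0.3, 0.9, -2.7]
width: 0.0537
gripper_force: 20.0
```

Request:
apply_moves([
  {"translation": [0,0,-0.015],"rotation": [0,0,0]},
  {"translation": [0,0,-0.03],"rotation": [0,0,0]},
  {"translation": [0,0,-0.045],"rotation": [0,0,0]},
  {"translation": [0,0,-0.06],"rotation": [0,0,0]},
  {"translation": [0,0,-0.07],"rotation": [0,0,0]},
  {"translation": [0,0,-0.08],"rotation": [0,0,0]},
  {"translation": [0,0,-0.087],"rotation": [0,0,0]},
  {"translation": [0,0,-0.093],"rotation": [0,0,0]},
  {"translation": [0,0,-0.098],"rotation": [0,0,0]},
  {"translation": [0,0,-0.1],"rotation": [0,0,0]},
])

```text
t: 29.67
eef_pos: [0.4698, -0.1293, 0.0339]
ee_rot: [3.141, 0.0, -1.611]
force: [-0.8, -0.3, -2.4]
width: 0.0539
gripper_force: 20.0
```

Request:
apply_moves([
  {"translation": [0,0,-0.001],"rotation": [0,0,0]},
  {"translation": [0,0,-0.002],"rotation": [0,0,0]},
  {"translation": [0,0,-0.003],"rotation": [0,0,0]},
  {"translation": [0,0,-0.004],"rotation": [0,0,0]},
  {"translation": [0,0,-0.005],"rotation": [0,0,0]},
  {"translation": [0,0,-0.006],"rotation": [0,0,0]},
  {"translation": [0,0,-0.006],"rotation": [0,0,0]},
  {"translation": [0,0,-0.006],"rotation": [0,0,0]},
  {"translation": [0,0,-0.006],"rotation": [0,0,0]},
  {"translation": [0,0,-0.006],"rotation": [0,0,0]},
])

```text
t: 30.5
eef_pos: [0.4699, -0.1293, 0.033]
ee_rot: [-3.141, -0.0, -1.61]
force: [-2.9, 2.5, 6.2]
width: 0.0537
gripper_force: 20.0
```

Contact again at the expected height. I'll release, rise and check.

Request:
apply_moves([
  {"translation": [0,0,0],"rotation": [0,0,0]},
  {"translation": [0,0,0],"rotation": [0,0,0]},
  {"translation": [0,0,0],"rotation": [0,0,0]},
  {"translation": [0,0,0],"rotation": [0,0,0]},
  {"translation": [0,0,0],"rotation": [0,0,0]},
  {"translation": [0,0,0],"rotation": [0,0,0]},
  {"translation": [0,0,0.01],"rotation": [0,0,0]},
  {"translation": [0,0,0.03],"rotation": [0,0,0]},
  {"translation": [0,0,0.06],"rotation": [0,0,0]},
  {"translation": [0,0,0.1],"rotation": [0,0,0]},
], jaw=-1)

```text
t: 31.33
eef_pos: [0.4696, -0.1293, 0.058]
ee_rot: [3.141, -0.0, -1.611]
force: [0.1, 0.1, -0.6]
width: 0.0875
gripper_force: 0.0
```

Request:
apply_moves([
  {"translation": [0,0,0.06],"rotation": [0,0,0]},
  {"translation": [0,0,0.13],"rotation": [0,0,0]},
  {"translation": [0,0,0.2],"rotation": [0,0,0]},
  {"translation": [0.05,-0.02,0.28],"rotation": [0,0,0]},
  {"translation": [0.13,-0.02,0.36],"rotation": [0,0,0]},
  {"translation": [0.23,-0.02,0.44],"rotation": [0,0,0]},
  {"translation": [0.33,-0.02,0.5],"rotation": [0,0,0]},
  {"translation": [0.41,-0.02,0.54],"rotation": [0,0,0]},
  {"translation": [0.45,-0.02,0.56],"rotation": [0,0,0]},
  {"translation": [0.45,-0.02,0.56],"rotation": [0,0,0]},
])

```text
t: 32.17
eef_pos: [0.5849, -0.1344, 0.1994]
ee_rot: [-3.139, -0.0, -1.61]
force: [0.9, 0.7, 0.1]
width: 0.0876
gripper_force: 0.0
```

```bash
python3 - <<'E'
from h import *
a=grab_frame("side")[130:400,180:430]; b=grab_frame("scene")[120:320,160:440]
cv2.imwrite("pics/end.png",np.hstack([cv2.resize(a,(370,400)),cv2.resize(b,(430,400))]))
E
```

```text
(no output)
```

View pics/end.png

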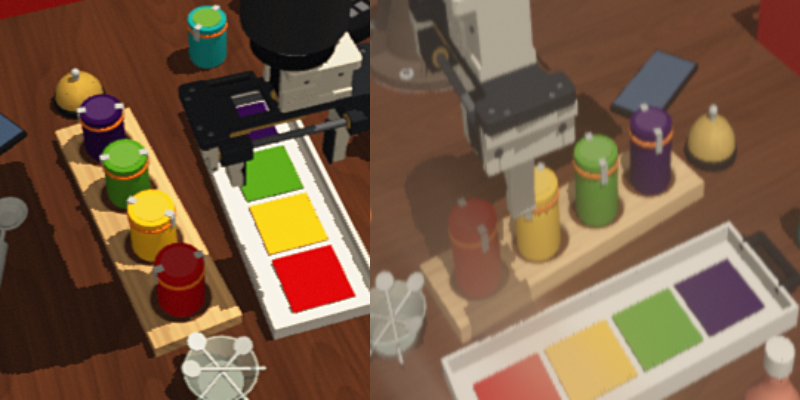

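All four jars stand upright in their recesses: purple by the bell (102,125), then green, yellow, and red by the bowl (180,280). The gripper is open and clear.

```bash
python3 -c "
from station import *
print(job_done())"
```

```text
the job is handed in; nothing more can be done
None
```

The job is handed in: all four jars stand upright in the board's recesses, purple next to the bell, then green, yellow and red, and the gripper was clear at about 32 s of the 104 s limit.

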